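# Smooth down the new edging of the bar board

## Robot

A 6-joint arm with a two-finger parallel gripper is mounted at the origin on a cart in front of the work surface, level with it; the furniture and walls round the work are solid. World frame = base frame: x ahead of the robot, y to its left, z up, the work surface at z = 0. Lengths are in mm, angles in rad, forces in N, time in s.
With the tool pointing down it reaches from about 300 to 775 mm from the base axis. Payload 14.6 kg.
Tool frame: the origin (TCP) lies between the finger pads; the fingertips stand 22 mm ahead of it and the grasp point (between the pads) lies 3 mm ahead of it (finger_overhang is the distance from the TCP to the fingertips, in mm); z points along the fingers, y is the direction in which the jaws open and shut (so a half turn about z gives the same grasp; the last joint's range is limited). The gripper opens to 94 mm and grips with 3 to 60 N. Pads are 16 mm wide; open, the fingers measure 119 mm over their backs; the gripper's body (75 mm by 177 mm) begins 78 mm behind the grasp point.
Start: joints at [-1.212, 0.3, 1.521, -0, 1.321, -0.067], TCP at [227.169, -500.883, 227.446] pointing down, gripper open.
Joint ranges: [-3.03, 3.03], [-0.79, 2.21], [0.23, 2.52], [-1.04, 4.18], [0, 3.07], [-2.55, 2.55]. Speed limits (rad/s): [2.22, 2.22, 2.57, 3.14, 3.14, 3.14].

## Interface

Orientations are given as [roll, pitch, yaw] about the fixed x, y, z axes, in that order (R = Rz(yaw) Ry(pitch) Rx(roll)).
In Python, from cell import * gives the robot as it stands.
- The arm moves only by the tool jog_arm, never from a script. Its argument "increments" is a list of rows, each a list of 7 numbers: the shift along the tool's x, y, z in cm, then the turn, a rotation vector about the tool's x, y, z in degrees, then the finger opening in cm, from 0 to 9.4. In form: [[x, y, z, wx, wy, wz, grip], ...]. A call has 1 to 20 rows; each row shifts and turns the commanded pose from where the row before left it, along the tool's axes as they then stand; what a row does not reach is not made up. A row lasts 1/8 s, in which the tool goes at most 62.5 mm and 10.7 degrees, less where a joint would pass 70% of its speed; a pose out of reach is approached as far as the arm can. A call is refused whole if a number of a shift passes 6.25 or a number of a turn 10.7, either way. A call with a gripper value outside its range is refused whole. The fingers move at their own pace and stop on an object; "squeeze" is the grip in N (left out, the last holds). Time passes only in rows, so rows that do not move let the fingers close. It gives the time, the measured TCP pose, the force and the opening at its end, in the units of the state.
- read_state(): the state, without advancing time (a new reading comes with each control period).
- camera(name): name is "side" or "top" or "wrist"; returns a dict with "image" (400x640x3 uint8, red, green, blue), "K" (3x3 intrinsics, pixels), "rvec" (rotation vector, rad) and "tvec" (3), from world to camera coordinates, as OpenCV has them. Camera axes: x right, y down, z forward; pixel columns grow to the right and rows downward; lengths in mm; the calibration is good to about 2 mm. The wrist camera is an equidistant fisheye: a pixel r from the principal point sees the ray r / f radians off the axis. A picture is of the moment at which its call begins. There is no depth.
- sign_off(): hands the job in, once; it reports no verdict.
Trained networks look in a picture, given as the dict that the camera call returned (one of the last four; its "shot" number tells which), for a name from the list of things; names that differ only in an ending like _2 or _b are one class to them, and where a whole thing is asked for, a point or a joint stands for the part that bears it (a point fixed in the world has none). Each returns a list of dicts, best first, with "conf" (0 to 1); they miss things now and then, are a little off and sometimes report something else, mostly with a low value. They report only what shows in the picture. A call takes as long as a camera call.
- recognise(picture, name): "centre" ([x, y, z] in mm, in the coordinates of the camera as it stood for that picture, good to about 4 mm: the middle of the surface that is visible of it).
- regions_of(picture, name): "mask" (400x640 bool, what is visible of it).
The state is a dict: "clock": time; "joints": joint angles; "qd": joint speeds; "effort": joint torques, N m; "eef_pos": TCP position; "eef_rot": TCP orientation; "wrist_force": force on the tool from outside, world axes, zero at the start; "moment": the same for the moment, N m; "finger_gap": finger opening in mm.
Only numpy, scipy, OpenCV 4.12 (cv2) and the standard library are available. Lean on these libraries where they do the work, as an engineer would, in place of code of your own. Each camera call takes 0.05 s, during which the arm holds its last target.

## Task

The pale edging along the front and right-hand side of the walnut board has just been glued on. With the fingers closed, lightly run the fingertips along the top of it, from its left end along the front, round the corner and on to its far end, then finish with the fingertips still there, holding that end down gently. Do not pick up or shift anything else.

Things in the scene. Friction and masses are not known exactly. Their poses are not given: they have to be found in the camera images.
- edging_1: a touch length of the pale edging, 45 mm long and 24 mm wide, at the left end of the front side. Origin: centre of its flat top, about 33 mm above the worktop; x points from the front of the board to its back, y along the front side to the left, z up. Its 45 mm run along y.
- edging_2: a touch length of the pale edging, 45 mm long and 24 mm wide, second on the front side. Origin: centre of its flat top, about 33 mm above the worktop; x points from the front of the board to its back, y along the front side to the left, z up. Its 45 mm run along y.
- edging_3: a touch length of the pale edging, 45 mm long and 24 mm wide, middle of the front side. Origin: centre of its flat top, about 33 mm above the worktop; x points from the front of the board to its back, y along the front side to the left, z up. Its 45 mm run along y.
- edging_4: a touch length of the pale edging, 45 mm long and 24 mm wide, fourth on the front side. Origin: centre of its flat top, about 33 mm above the worktop; x points from the front of the board to its back, y along the front side to the left, z up. Its 45 mm run along y.
- edging_5: a touch length of the pale edging, 45 mm long and 24 mm wide, at the right-hand end of the front side, forming the corner. Origin: centre of its flat top, about 33 mm above the worktop; x points from the front of the board to its back, y along the front side to the left, z up. Its 45 mm run along y.
- edging_6: a touch length of the pale edging, 45 mm long and 24 mm wide, first on the right side after the corner. Origin: centre of its flat top, about 33 mm above the worktop; x points from the front of the board to its back, y along the front side to the left, z up. Its 45 mm run along x.
- edging_7: a touch length of the pale edging, 45 mm long and 24 mm wide, the far end of the edging, on the right side. Origin: centre of its flat top, about 33 mm above the worktop; x points from the front of the board to its back, y along the front side to the left, z up. Its 45 mm run along x.
- deck (a joint): how far the board with its edging has sunk on its four soft feet, in m: 0 at rest, 0.008 at the most. It begins to sink at 1 to 2 N of downward push and takes 1.5 N more for each mm; it springs back. The board cannot slide or be lifted.
- lime_half_a: half a lime lying on the board, 54 mm across, 35 mm high, origin under its centre, loose, a bystander
- lime_half_b: the other half lime on the board, 54 mm across, 35 mm high, origin under its centre, loose, a bystander
- timer: light blue round kitchen timer, 69 across, 42 high (mm, origin at the centre of its underside), loose, a bystander
- tumbler: clear glass tumbler, 77 across, 94 high (mm, origin at the centre of its underside), loose, a bystander
- jigger: brass two-ended spirit measure, 47 across, 100 high (mm, origin at the centre of its underside), loose, a bystander
- board: dark walnut board, 240 x 340 mm, fixed. Origin on the worktop under its middle; x to the back, y to the left. Its pale edging is one continuous strip, 24 mm wide, level, 2 mm above the walnut, in an L along the front and part of the right side. Touch lengths 1 to 7 follow it, with 35 mm of plain strip between each and the next; the seventh ends it.

How it is judged (in metres and radians):
On the way, in this order (a step that is already met when the one before it is completed fails the run):
1. the closed fingertips touch the edging at the left end of the front side, and not yet its far end (contact force between the fingers and edging_1 above 0.4 N and distance between the grasp point and edging_1 below 0.045 m and contact force between the fingers and edging_7 below 0.1 N), for 0.1 s.
2. the closed fingertips touch the edging second on the front side (contact force between the fingers and edging_2 above 0.4 N and distance between the grasp point and edging_2 below 0.045 m), for 0.1 s.
3. the closed fingertips touch the edging middle of the front side (contact force between the fingers and edging_3 above 0.4 N and distance between the grasp point and edging_3 below 0.045 m), for 0.1 s.
4. the closed fingertips touch the edging fourth on the front side (contact force between the fingers and edging_4 above 0.4 N and distance between the grasp point and edging_4 below 0.045 m), for 0.1 s.
5. the closed fingertips touch the edging at the right-hand end of the front side, forming the corner (contact force between the fingers and edging_5 above 0.4 N and distance between the grasp point and edging_5 below 0.045 m), for 0.1 s.
6. the closed fingertips touch the edging first on the right side after the corner (contact force between the fingers and edging_6 above 0.4 N and distance between the grasp point and edging_6 below 0.045 m), for 0.1 s.
At the end, for the whole second after the job is handed in: The closed fingertips (grasp point within 45 mm) rest on the far end of the edging (edging_7) and push on it with more than 0.4 N and less than 18 N, and every loose thing is within 20 mm of where it stood (contact force between the fingers and edging_7 between 0.4 and 18 N and distance between the grasp point and edging_7 below 0.045 m and distance of each of lime_half_a, lime_half_b, timer, tumbler, jigger from where it was at the start of the episode below 0.02 m); the arm keeps its last pose, push and grip.
It fails at once if the edging or board is pushed hard (over 25 N) (contact force between the fingers and board above 25 N).
It fails at once if a loose thing is shifted more than 20 mm, lifted or carried (distance of any of lime_half_a, lime_half_b, timer, tumbler, jigger from where it was at the start of the episode above 0.02 m).
It also fails if it takes over 48 s, if anything falls off the work surface, if the arm or the gripper's body presses on something with over 40 N, if the wrist force passes 120 N, or if a joint passes its speed limit or range.

## Working session

There is one attempt and no reset: what is moved stays moved. The work goes in short steps, Python scripts to look and compute and a tool call to move; the robot and the scene stay as the last step left them, time stands still between calls to the robot, and variables do not carry over. Pictures are saved under pics/ and viewed, and the job is handed in when it is done.

Besides the shell and the picture viewer there is one more tool, called after "Request:" as name([rows], argument=value, ...), one row to a line, values as JSON. jog_arm: Moves the arm, as the interface text tells. Its arguments: {"type":"object","properties":{"increments":{"type":"array"},"squeeze":{"type":"number"}},"required":["increments"]}

```bash
ls; mkdir -p pics; python3 - <<'E'
from cell import *
import cv2
print(read_state())
for n in ["top","side","wrist"]:
    c=camera(n); cv2.imwrite(f"pics/{n}0.png",c["image"][:,:,::-1]); print(n,c["K"],c["rvec"],c["tvec"])
E
```

```text
pics
{'clock': 0.0, 'joints': array([-1.21159662e+00,  3.00474822e-01,  1.52159245e+00,  1.54110686e-05,
        1.32068814e+00, -6.66064321e-02]), 'qd': array([ 0.00035785,  0.00049359,  0.00010353,  0.00024864, -0.00034208,
        0.0003001 ]), 'effort': array([ 9.02456650e-04, -5.31800187e+01, -3.52731121e+01,  7.08153960e-02,
        2.45103403e-02, -1.09501605e-04]), 'eef_pos': array([ 227.09356681, -500.6651825 ,  226.87946372]), 'eef_rot': array([-3.14043347e+00, -9.22837899e-05,  4.25802258e-01]), 'wrist_force': array([-0.47258683, -0.28539478, -0.15464289]), 'moment': array([0.08505014, 0.02389339, 0.04787908]), 'finger_gap': 94.03404698793264}
top [[401.1805101    0.         314.39300922]
 [  0.         401.1805101  202.91478623]
 [  0.           0.           1.        ]] [ 2.15221586 -2.20754515  0.12094706] [  -7.04451816  534.1457338  1442.52860793]
side [[502.58935818   0.         319.74559354]
 [  0.         502.58935818 209.97732021]
 [  0.           0.           1.        ]] [ 0.76723251 -2.42403453  1.27902718] [ 421.36088057  208.32333902 1617.69941004]
wrist [[309.70691629   0.         320.36388788]
 [  0.         309.70691629 196.23424292]
 [  0.           0.           1.        ]] [-2.43827683  1.56875722  0.22340854] [-549.56217793  -29.36897351  394.18777926]
```

View pics/top0.png

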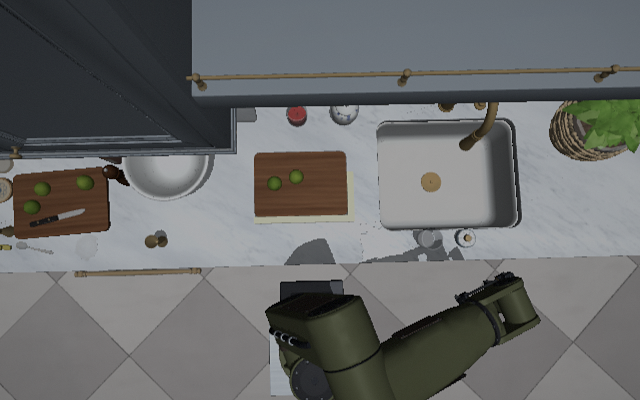

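View pics/side0.png

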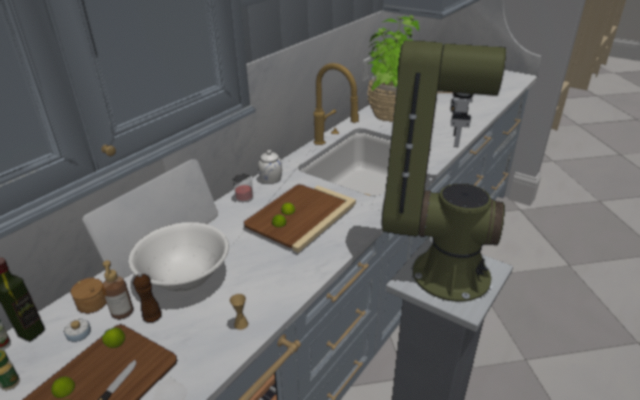

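View pics/wrist0.png

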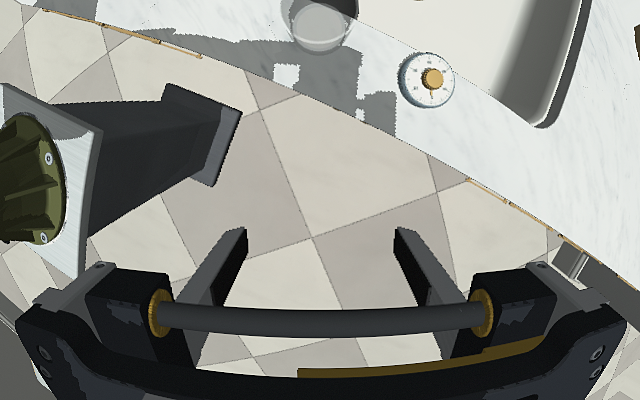

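The top picture shows the walnut board at cols 255–348, rows 152–217. The edging runs along row ~219 and up col ~351, from row 222 to ~172, with limes at (274,184) and (296,177). The tumbler and timer stand by the sink at (430,238) and (466,238). Next I'll measure.

```bash
cat > h.py <<'E'
import numpy as np, cv2
def ray(c,px,z):
    K=c["K"];R=cv2.Rodrigues(np.array(c["rvec"],float))[0];t=np.array(c["tvec"],float).ravel()
    px=np.atleast_2d(np.array(px,float))
    d=np.c_[(px[:,0]-K[0,2])/K[0,0],(px[:,1]-K[1,2])/K[1,1],np.ones(len(px))]@R
    o=-R.T@t
    return o+d*((z-o[2])/d[:,2])[:,None]
def toworld(c,p):
    R=cv2.Rodrigues(np.array(c["rvec"],float))[0];t=np.array(c["tvec"],float).ravel()
    return R.T@(np.array(p)-t)
E
python3 - <<'E'
from cell import *
from h import *
for cam in ["top","side"]:
    c=camera(cam)
    for n in ["edging_1","board","lime_half_a","timer","tumbler","jigger"]:
        for r in recognise(c,n)[:8]: print(cam,n,round(r["conf"],2),toworld(c,r["centre"]).round(0))
    for n in ["edging_1","board"]:
        for i,r in enumerate(regions_of(c,n)[:8]):
            m=r["mask"].astype(np.uint8); ys,xs=np.where(m)
            print(n,round(r["conf"],2),m.sum(),xs.min(),xs.max(),ys.min(),ys.max())
            rect=cv2.minAreaRect(np.c_[xs,ys].astype(np.float32))
            print("  ",ray(c,[rect[0]],33)[0].round(1), rect[1],ray(c,cv2.boxPoints(rect),33)[:,:2].round(0).tolist())
    im=c["image"][:,:,::-1]
    s=im[140:235,240:370] if cam=="top" else im[170:260,230:370]
    cv2.imwrite(f"pics/{cam}_z.png",cv2.resize(s,None,fx=5,fy=5,interpolation=cv2.INTER_CUBIC))
E
```

```text
top edging_1 0.62 [587.   8.  29.]
top edging_1 0.58 [479. 100.  33.]
top edging_1 0.55 [ 546. -149.   34.]
top edging_1 0.54 [477. -63.  35.]
top edging_1 0.51 [478.  17.  32.]
top edging_1 0.48 [ 623. -158.   35.]
top edging_1 0.43 [480. 180.  34.]
top edging_1 0.42 [ 476. -139.   39.]
top board 0.6 [587.  10.  32.]
top lime_half_a 0.56 [626.  38.  57.]
top lime_half_a 0.44 [608. 122.  54.]
top lime_half_a 0.4 [478. -62.  34.]
top timer 0.55 [ 391. -564.   30.]
top tumbler 0.65 [ 396. -442.   44.]
edging_1 0.56 80 298 310 215 221
   [479.1  18.6  33. ] (6.0, 12.0) [[491.0, 40.0], [489.0, -3.0], [468.0, -3.0], [469.0, 41.0]]
edging_1 0.52 68 347 353 193 204
   [ 546.1 -150.8   33. ] (11.0, 6.0) [[567.0, -141.0], [566.0, -162.0], [526.0, -161.0], [526.0, -139.0]]
edging_1 0.46 115 275 289 215 223
   [477.5  98.4  33. ] (8.0, 14.0) [[493.0, 123.0], [491.0, 73.0], [462.0, 73.0], [464.0, 124.0]]
edging_1 0.41 83 254 266 216 222
   [479.5 177.9  33. ] (6.0, 12.0) [[491.0, 199.0], [490.0, 156.0], [468.0, 156.0], [469.0, 200.0]]
edging_1 0.34 168 289 303 169 183
   [632.8  45.2  33. ] (14.
[... 967 characters left out ...]
 -135.0], [579.0, -164.0], [530.0, -166.0], [518.0, -137.0]]
edging_1 0.49 121 292 305 239 251
   [470.8 187.3  33. ] (9.192388534545898, 14.142135620117188) [[488.0, 211.0], [494.0, 147.0], [454.0, 164.0], [449.0, 226.0]]
edging_1 0.41 70 334 343 207 216
   [471.2 -60.8  33. ] (8.485280990600586, 9.192387580871582) [[489.0, -46.0], [494.0, -96.0], [453.0, -75.0], [449.0, -27.0]]
edging_1 0.4 58 309 318 229 237
   [470.6 101.1  33. ] (7.071067810058594, 7.77817440032959) [[485.0, 113.0], [488.0, 75.0], [456.0, 90.0], [454.0, 126.0]]
board 0.88 3927 244 355 184 249
   [577.8  36.7  33. ] (56.28853225708008, 105.24058532714844) [[729.0, 193.0], [727.0, -355.0], [422.0, -126.0], [468.0, 325.0]]
```

View pics/top_z.png

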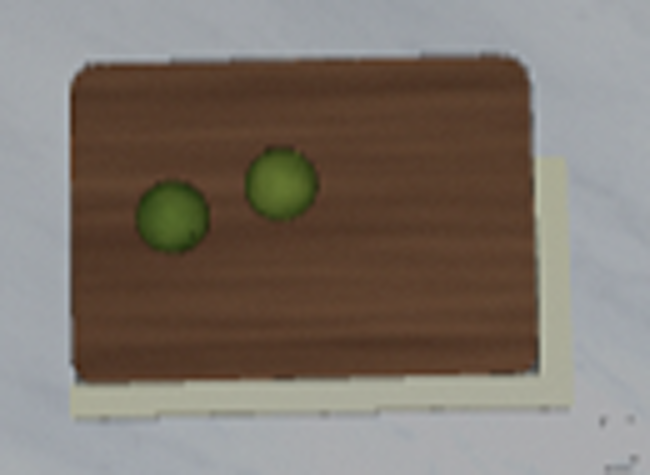

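```bash
python3 - <<'E'
from cell import *
from h import *
c=camera("top"); im=c["image"].astype(int)
hsv=cv2.cvtColor(c["image"],cv2.COLOR_RGB2HSV)
print(hsv[217:226,300].tolist()); print(hsv[212:226:1,270].tolist()); print(hsv[190,343:360].tolist())
# fraction-weighted: pale = high S moderate, V high
m=(hsv[...,1]>25)&(hsv[...,1]<110)&(hsv[...,2]>150)&(hsv[...,0]<40)
m[:160]=0;m[228:]=0;m[:,:248]=0;m[:,362:]=0
for x in range(256,352,8):
    ys=np.where(m[212:,x])[0]+212
    if len(ys): print("col",x,ys.min(),ys.max(),ray(c,[[x,ys.mean()]],33)[0,:2].round(0), ray(c,[[x,ys.min()-.5],[x,ys.max()+.5]],33)[:,0].round(0))
for y in range(166,220,6):
    xs=np.where(m[y,340:])[0]+340
    if len(xs): print("row",y,xs.min(),xs.max(),ray(c,[[xs.mean(),y]],33)[0,:2].round(0),ray(c,[[xs.min()-.5,y],[xs.max()+.5,y]],33)[:,1].round(0))
E
```

```text
[[34, 25, 175], [32, 24, 171], [32, 24, 171], [32, 25, 172], [32, 24, 172], [30, 16, 155], [105, 3, 161], [108, 7, 175], [105, 9, 174]]
[[12, 129, 79], [11, 129, 79], [11, 127, 84], [11, 135, 89], [20, 50, 122], [30, 27, 161], [32, 27, 173], [32, 27, 171], [32, 27, 172], [32, 27, 172], [32, 29, 170], [39, 12, 151], [103, 14, 161], [106, 16, 175]]
[[12, 125, 92], [12, 127, 92], [12, 125, 92], [12, 107, 98], [32, 30, 138], [33, 30, 177], [32, 29, 173], [31, 31, 171], [31, 31, 172], [31, 31, 172], [30, 28, 171], [108, 19, 173], [108, 18, 171], [105, 15, 171], [107, 14, 169], [105, 15, 172], [100, 13, 172]]
col 256 217 222 [478. 192.] [489. 467.]
col 264 217 222 [477. 163.] [488. 466.]
col 272 217 222 [477. 135.] [487. 466.]
col 280 217 222 [477. 106.] [487. 465.]
col 288 216 218 [484.  77.] [490. 479.]
col 304 216 216 [486.  18.] [488. 485.]
col 320 221 221 [467. -39.] [469. 465.]
col 336 215 215 [487. -98.] [489. 485.]
row 172 347 352 [ 644. -152.] [-141. -163.]
row 178 347 352 [ 622. -152.] [-141. -163.]
row 184 348 352 [ 599. -153.] [-143. -162.]
row 190 348 353 [ 577. -154.] [-143. -165.]
row 196 348 353 [ 555. -153.] [-142. -164.]
row 202 348 353 [ 533. -152.] [-141. -163.]
row 208 348 352 [ 511. -151.] [-140. -159.]
row 214 348 348 [ 490. -142.] [-140. -143.]
```

Request:
jog_arm([
  [0,0,0,0,0,8.1,0],
  [0,0,0,0,0,8.1,0],
  [0,0,0,0,0,8.2,0],
  [1.4,-3.8,0,0,0,0,0],
  [1.4,-3.8,0,0,0,0,0],
  [1.4,-3.8,0,0,0,0,0],
  [1.4,-3.8,0,0,0,0,0],
  [1.4,-3.8,0,0,0,0,0],
  [1.4,-3.8,0,0,0,0,0],
  [1.4,-3.8,0,0,0,0,0],
  [1.4,-3.8,0,0,0,0,0],
  [1.4,-3.8,0,0,0,0,0],
  [1.4,-3.8,0,0,0,0,0],
  [0,0,0,0,0,0,0],
], squeeze=10)

```text
clock: 2.85
eef_pos: [367.7, -119.3, 227.6]
eef_rot: [3.142, -0.0, 0.003]
wrist_force: [1.1, -1.4, -0.2]
finger_gap: 0.4
```

```bash
cat >> h.py <<'E'
def fray(c,px,z):
    K=c["K"];R=cv2.Rodrigues(np.array(c["rvec"],float))[0];t=np.array(c["tvec"],float).ravel()
    px=np.atleast_2d(np.array(px,float))
    n=cv2.fisheye.undistortPoints(px[:,None,:],K,np.zeros(4))[:,0]
    d=np.c_[n,np.ones(len(n))]@R; o=-R.T@t
    return o+d*((z-o[2])/d[:,2])[:,None]
E
python3 - <<'E'
from cell import *
from h import *
c=camera("wrist"); cv2.imwrite("pics/w1.png",c["image"][:,:,::-1])
for r in recognise(c,"edging_1"): print(round(r["conf"],2),toworld(c,r["centre"]).round(0))
for r in regions_of(c,"edging_1"):
    ys,xs=np.where(r["mask"]); p=fray(c,np.c_[xs,ys],33); print(round(r["conf"],2),xs.mean().round(),ys.mean().round(),p.mean(0).round(1),p.min(0).round(),p.max(0).round())
E
```

```text
0.96 [477.  26.  36.]
0.77 [ 546. -149.   37.]
0.68 [478. 174.  38.]
0.59 [476. 102.  32.]
0.58 [ 476. -138.   34.]
0.57 [474. -60.  34.]
0.91 201.0 91.0 [475.2  21.9  33. ] [462.  -1.  33.] [488.  45.  33.]
0.91 268.0 88.0 [475.  -58.7  33. ] [462. -80.  33.] [488. -36.  33.]
0.86 337.0 86.0 [ 476.  -137.6   33. ] [ 463. -161.   33.] [ 490. -115.   33.]
0.84 347.0 29.0 [ 543.9 -148.7   33. ] [ 521. -162.   33.] [ 569. -137.   33.]
0.75 145.0 97.0 [475.5 101.5  33. ] [463.  80.  33.] [488. 124.  33.]
0.61 99.0 104.0 [475.8 181.4  33. ] [462. 160.  33.] [489. 204.  33.]
```

View pics/w1.png

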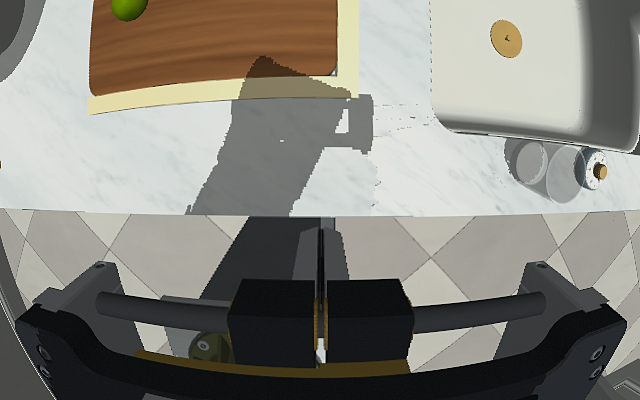

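The wrist picture shows the edging's front run from (88,105) to (350,88), turning up at col ~348. All cameras agree: the front centreline is at x≈476 (y 180 to −139) and the right side at y≈−150. Moving above edging_1.

Request:
jog_arm([
  [1.1,-3.0,0.5,0,0,0,0],
  [1.1,-3.0,0.5,0,0,0,0],
  [1.1,-3.0,0.5,0,0,0,0],
  [1.1,-3.0,0.5,0,0,0,0],
  [1.1,-3.0,0.5,0,0,0,0],
  [1.1,-3.0,0.5,0,0,0,0],
  [1.1,-3.0,0.5,0,0,0,0],
  [1.1,-3.0,0.5,0,0,0,0],
  [1.0,-3.0,0.5,0,0,0,0],
  [1.0,-3.0,0.5,0,0,0,0],
  [0,0,3.0,0,0,0,0],
  [0,0,3.0,0,0,0,0],
  [0,0,3.0,0,0,0,0],
  [0,0,1.5,0,0,0,0],
  [0,0,0,0,0,0,0],
  [0,0,0,0,0,0,0],
  [0,0,0,0,0,0,0],
])

```text
clock: 5.12
eef_pos: [475.7, 179.2, 73.4]
eef_rot: [-3.141, -0.002, -0.0]
wrist_force: [0.5, -0.2, 0.1]
finger_gap: 0.2
```

```bash
python3 - <<'E'
from cell import *
from h import *
s=read_state(); print(s["eef_pos"],s["eef_rot"],s["wrist_force"],s["joints"])
c=camera("wrist"); cv2.imwrite("pics/w2.png",c["image"][:,:,::-1])
for r in regions_of(c,"edging_1"):
    ys,xs=np.where(r["mask"]); p=fray(c,np.c_[xs,ys],33); print(round(r["conf"],2),xs.mean().round(),ys.mean().round(),p.mean(0).round(1),p.min(0).round(),p.max(0).round())
E
```

```text
[475.71403286 179.16470742  73.40606996] [-3.14112138e+00 -1.54406637e-03 -1.57332487e-04] [ 0.53952137 -0.17578352  0.13706058] [2.88124058e-01 3.96326894e-01 1.78620550e+00 1.56971204e-05
 9.57445925e-01 1.85906833e+00]
0.98 517.0 225.0 [476.3  21.1  33. ] [464.  -3.  33.] [489.  43.  33.]
0.96 427.0 228.0 [476.1 102.   33. ] [464.  79.  33.] [488. 124.  33.]
0.89 623.0 219.0 [ 475.7 -138.3   33. ] [ 463. -163.   33.] [ 490. -117.   33.]
0.81 580.0 221.0 [476.1 -59.6  33. ] [463. -84.  33.] [488. -38.  33.]
0.71 636.0 157.0 [ 542.  -141.8   33. ] [ 523. -155.   33.] [ 568. -134.   33.]
0.65 314.0 223.0 [480.4 183.4  33. ] [464. 158.  33.] [494. 204.  33.]
```

View pics/w2.png

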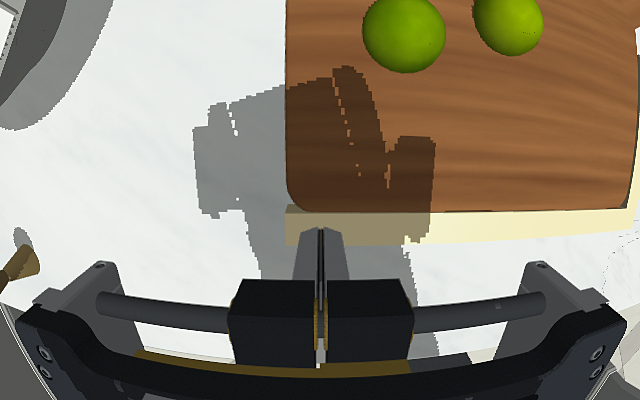

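The fingertips (320,230) sit above the strip's left end (cols 286–430, rows 207–243). Descending gently.

Request:
jog_arm([
  [0,0,0.7,0,0,0,0],
  [0,0,0.7,0,0,0,0],
  [0,0,0.2,0,0,0,0],
  [0,0,0.1,0,0,0,0],
  [0,0,0.1,0,0,0,0],
  [0,0,0,0,0,0,0],
  [0,0,0,0,0,0,0],
])

```text
clock: 6.1
eef_pos: [475.2, 179.1, 54.6]
eef_rot: [-3.142, -0.0, -0.0]
wrist_force: [-2.3, -0.4, 2.7]
finger_gap: 0.8
```

Request:
jog_arm([
  [0,0,0.1,0,0,0,0],
  [0,0,0.1,0,0,0,0],
  [0,0,0,0,0,0,0],
  [0,0,0,0,0,0,0],
])

```text
clock: 6.6
eef_pos: [475.2, 179.1, 52.5]
eef_rot: [-3.142, -0.0, -0.0]
wrist_force: [-2.5, -0.8, 4.7]
finger_gap: 0.6
```

```bash
python3 - <<'E'
from cell import *
for i in range(3):
    camera("top"); s=read_state(); print(s["clock"],s["eef_pos"].round(1),s["wrist_force"].round(1),s["moment"].round(2))
E
```

```text
6.65 [475.3 179.1  52.5] [-1.7 -0.2  5.8] [-0.11  0.46 -0.03]
6.7 [475.2 179.1  52.5] [-1.5 -0.4  5. ] [-0.08  0.42  0.01]
6.75 [475.3 179.1  52.5] [-2.4 -1.6  4.8] [-0.08  0.44  0.01]
```

Request:
jog_arm([
  [0,0.5,0,0,0,0,0],
  [0,1.0,0,0,0,0,0],
  [0,1.0,0,0,0,0,0],
  [0,1.0,0,0,0,0,0],
  [0,1.0,0,0,0,0,0],
  [0,1.0,0,0,0,0,0],
  [0,1.0,0,0,0,0,0],
  [0,1.0,0,0,0,0,0],
  [0,1.0,0,0,0,0,0],
  [0,0,0,0,0,0,0],
])

```text
clock: 8.0
eef_pos: [475.1, 92.6, 52.4]
eef_rot: [3.141, 0.0, -0.001]
wrist_force: [-0.8, -4.2, 5.6]
finger_gap: 0.0
```

Request:
jog_arm([
  [0,0.5,0,0,0,0,0],
  [0,1.0,0,0,0,0,0],
  [0,1.0,0,0,0,0,0],
  [0,1.0,0,0,0,0,0],
  [0,1.0,0,0,0,0,0],
  [0,1.0,0,0,0,0,0],
  [0,1.0,0,0,0,0,0],
  [0,0.8,0,0,0,0,0],
  [0,0,0,0,0,0,0],
  [0,0,0,0,0,0,0],
])

```text
clock: 9.25
eef_pos: [475.0, 19.8, 52.4]
eef_rot: [3.14, 0.0, -0.0]
wrist_force: [-0.6, -3.9, 5.6]
finger_gap: 0.7
```

```bash
python3 - <<'E'
from cell import *
for i in range(3):
    c=camera("wrist"); s=read_state(); print(s["clock"],s["eef_pos"].round(1),s["wrist_force"].round(1),s["moment"].round(2))
import cv2; cv2.imwrite("pics/w3.png",c["image"][:,:,::-1])
E
```

```text
9.3 [475.   19.9  52.4] [ 0.1 -3.6  4.3] [-0.77  0.05 -0.01]
9.35 [475.   19.9  52.4] [-0.2 -5.1  4.6] [-0.77  0.03  0.04]
9.4 [474.9  19.9  52.4] [-0.8 -4.4  5.1] [-0.78  0.04  0.02]
```

View pics/w3.png

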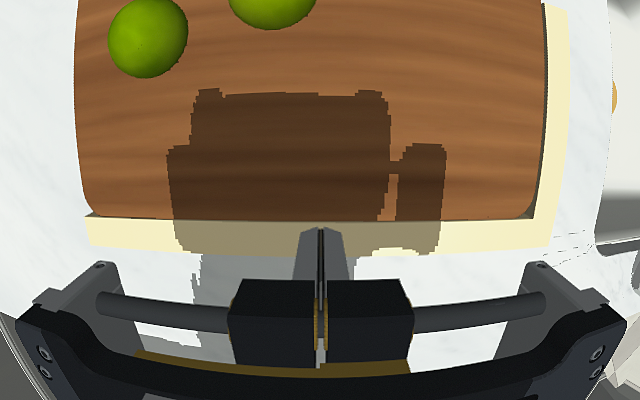

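The fingertips rest on the middle of the front strip (320,230), the limes are undisturbed, and the push is about 5 N. Continuing.

Request:
jog_arm([
  [0,0.5,0,0,0,0,0],
  [0,1.0,0,0,0,0,0],
  [0,1.0,0,0,0,0,0],
  [0,1.0,0,0,0,0,0],
  [0,1.0,0,0,0,0,0],
  [0,1.0,0,0,0,0,0],
  [0,1.0,0,0,0,0,0],
  [0,1.0,0,0,0,0,0],
  [0,0.5,0,0,0,0,0],
  [0,0,0,0,0,0,0],
  [0,0,0,0,0,0,0],
])

```text
clock: 10.78
eef_pos: [474.8, -59.9, 52.4]
eef_rot: [3.141, 0.001, -0.0]
wrist_force: [-0.3, -3.3, 5.1]
finger_gap: 0.3
```

Request:
jog_arm([
  [0,0.5,0,0,0,0,0],
  [0,1.0,0,0,0,0,0],
  [0,1.0,0,0,0,0,0],
  [0,1.0,0,0,0,0,0],
  [0,1.0,0,0,0,0,0],
  [0,1.0,0,0,0,0,0],
  [0,1.0,0,0,0,0,0],
  [0,1.0,0,0,0,0,0],
  [0,0.5,0,0,0,0,0],
  [0,0,0,0,0,0,0],
  [0,0,0,0,0,0,0],
])

```text
clock: 12.15
eef_pos: [474.6, -139.9, 52.4]
eef_rot: [3.141, 0.001, -0.0]
wrist_force: [-0.9, -1.8, 4.2]
finger_gap: 0.1
```

```bash
python3 - <<'E'
from cell import *
for i in range(3):
    c=camera("wrist"); s=read_state(); print(s["clock"],s["eef_pos"].round(1),s["wrist_force"].round(1),s["moment"].round(2))
import cv2; cv2.imwrite("pics/w4.png",c["image"][:,:,::-1])
from h import *
for r in regions_of(c,"edging_1"):
    ys,xs=np.where(r["mask"]); p=fray(c,np.c_[xs,ys],32); print(round(r["conf"],2),xs.mean().round(),ys.mean().round(),p.mean(0).round(1),p.min(0).round(),p.max(0).round())
E
```

```text
12.2 [ 474.6 -139.9   52.4] [-1.1 -2.7  5.6] [-0.46  0.19 -0.02]
12.25 [ 474.6 -139.8   52.4] [-0.6 -2.6  5.3] [-0.51  0.17 -0.04]
12.3 [ 474.6 -139.9   52.4] [-1.2 -2.6  4.9] [-0.49  0.21  0.  ]
0.83 337.0 129.0 [ 544.9 -149.3   32. ] [ 522. -161.   32.] [ 567. -137.   32.]
0.82 46.0 227.0 [476.3 100.1  32. ] [463.  78.  32.] [488. 124.  32.]
0.79 315.0 233.0 [ 480.2 -136.7   32. ] [ 463. -162.   32.] [ 494. -116.   32.]
0.78 108.0 232.0 [476.2  20.1  32. ] [464.  -2.  32.] [489.  44.  32.]
0.71 338.0 15.0 [ 612.2 -149.7   32. ] [ 602. -161.   32.] [ 623. -138.   32.]
0.58 200.0 236.0 [476.5 -59.7  32. ] [464. -81.  32.] [489. -36.  32.]
```

View pics/w4.png

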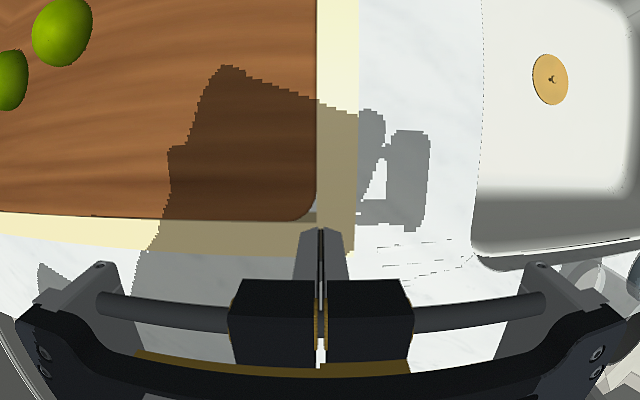

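The fingertips are on edging_5 at the corner, with the right strip running up cols 318–358. Shifting 10 mm right onto its centreline, then going to the back.

Request:
jog_arm([
  [0,0.5,0,0,0,0,0],
  [0,0.5,0,0,0,0,0],
  [0.5,0,0,0,0,0,0],
  [1.0,0,0,0,0,0,0],
  [1.0,0,0,0,0,0,0],
  [1.0,0,0,0,0,0,0],
  [1.0,0,0,0,0,0,0],
  [1.0,0,0,0,0,0,0],
  [1.0,0,0,0,0,0,0],
  [0.6,0,0,0,0,0,0],
  [0,0,0,0,0,0,0],
  [0,0,0,0,0,0,0],
])

```text
clock: 13.85
eef_pos: [545.7, -149.6, 52.3]
eef_rot: [3.141, 0.001, -0.0]
wrist_force: [0.1, 0.5, 6.0]
finger_gap: 0.4
```

```bash
python3 - <<'E'
from cell import *
for i in range(2):
    c=camera("wrist"); s=read_state(); print(s["clock"],s["eef_pos"].round(1),s["wrist_force"].round(1),s["moment"].round(2))
import cv2; cv2.imwrite("pics/w5.png",c["image"][:,:,::-1])
from h import *
for r in regions_of(c,"edging_1"):
    ys,xs=np.where(r["mask"]); p=fray(c,np.c_[xs,ys],32); print(round(r["conf"],2),xs.mean().round(),ys.mean().round(),p.mean(0).round(1),p.min(0).round(),p.max(0).round())
E
```

```text
13.9 [ 545.7 -149.6   52.4] [0.8 0.7 4.8] [ 0.15 -0.05 -0.02]
13.95 [ 545.7 -149.6   52.4] [-0.1  0.6  5.1] [ 0.14 -0.05  0.  ]
0.86 19.0 283.0 [476.8 180.2  32. ] [463. 158.  32.] [491. 204.  32.]
0.76 320.0 113.0 [ 625.  -149.5   32. ] [ 603. -162.   32.] [ 647. -138.   32.]
```

View pics/w5.png

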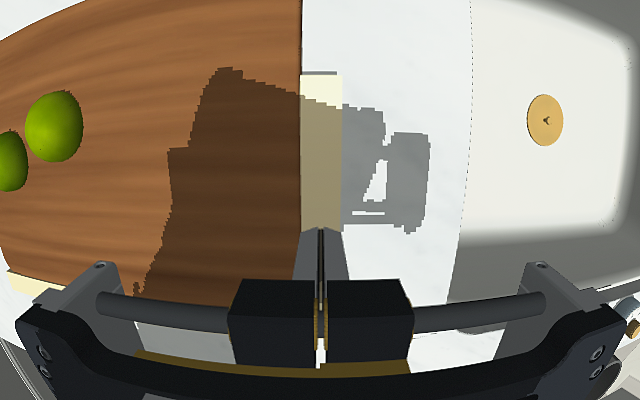

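The fingers are centred on the right strip (cols 301–342), and its far end is at row ~75. edging_7's centre measures (625, −150), so I'm sliding on 79 mm.

Request:
jog_arm([
  [0.5,0,0,0,0,0,0],
  [1.0,0,0,0,0,0,0],
  [1.0,0,0,0,0,0,0],
  [1.0,0,0,0,0,0,0],
  [1.0,0,0,0,0,0,0],
  [1.0,0,0,0,0,0,0],
  [1.0,0,0,0,0,0,0],
  [1.0,0,0,0,0,0,0],
  [0.4,0,0,0,0,0,0],
  [0,0,0,0,0,0,0],
  [0,0,0,0,0,0,0],
  [0,0,0,0,0,0,0],
])

```text
clock: 15.5
eef_pos: [624.6, -149.8, 52.3]
eef_rot: [3.141, 0.001, -0.0]
wrist_force: [-1.5, 0.7, 5.9]
finger_gap: 0.6
```

```bash
python3 - <<'E'
from cell import *
from h import *
for i in range(3):
    c=camera("wrist"); s=read_state(); print(s["clock"],s["eef_pos"].round(1),s["wrist_force"].round(1),s["moment"].round(2),s["finger_gap"])
cv2.imwrite("pics/w6.png",c["image"][:,:,::-1])
for r in regions_of(c,"edging_1"):
    ys,xs=np.where(r["mask"]); p=fray(c,np.c_[xs,ys],32); print(round(r["conf"],2),xs.mean().round(),ys.mean().round(),p.mean(0).round(1),p.min(0).round(),p.max(0).round())
c=camera("top")
for n in ["lime_half_a","timer","tumbler"]:
    for r in recognise(c,n): print(n,round(r["conf"],2),toworld(c,r["centre"]).round(0))
E
```

```text
15.55 [ 624.6 -149.8   52.3] [-0.7  0.1  5.2] [ 0.07  0.18 -0.  ] 0.385495782096394
15.6 [ 624.6 -149.8   52.3] [-1.3  0.8  5.7] [0.07 0.2  0.02] 0.7437669104962604
15.65 [ 624.6 -149.8   52.3] [-0.8  0.8  5.4] [0.04 0.15 0.  ] 0.5079264716844553
0.79 320.0 213.0 [ 643.3 -149.6   32. ] [ 632. -162.   32.] [ 653. -138.   32.]
lime_half_a 0.58 [607. 120.  50.]
lime_half_a 0.43 [627.  42.  56.]
timer 0.88 [ 394. -562.   29.]
tumbler 0.88 [ 395. -440.   43.]
```

View pics/w6.png

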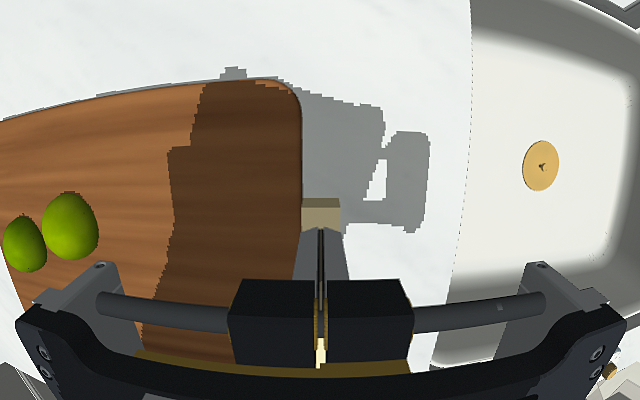

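The fingertips rest on the far end: the strip's last bit shows just beyond them at (320,213). The push is a steady ~5.4 N, and the limes, timer and tumbler are where they were. Handing in.

```bash
python3 - <<'E'
from cell import *
print(sign_off())
s=read_state(); print(s["clock"],s["eef_pos"].round(1),s["wrist_force"].round(1))
E
```

```text
the job is handed in; nothing more can be done
None
the job is handed in; nothing more can be done
```

I ran the closed fingertips along the edging from its left end, along the front, round the corner and on to the far end. They stayed down the whole way, pressing with about 4–6 N, and I handed the job in with them resting there.

- **Final position:** the tool was at (624.6, −149.8) mm, and I measured the centre of edging_7 at about (625, −150). The downward push was steady at about 5.4 N. The clock read about 15.7 s of the 48 s allowed.
- **Loose things:** the limes, timer and tumbler were found within about 4 mm of where they started. I did not re-measure the jigger, but the arm never went near it.
- **Disagreement:** the side camera put the front strip 5–10 mm nearer the robot than the top and wrist cameras. I followed the top and wrist cameras, and the wrist pictures showed the fingertips on the strip all along.
- **Sideways force:** there was an unexplained 2–4 N sideways reading at the wrist along the front, which fell away on the right side.

No check failed. The sign-off gave no verdict, so I can't confirm how it was judged.

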